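# Lock the battery cover with the wide flat driver

## Task

One of the two slotted push-and-turn screws on the battery case's cover is still open (its slot lies across the case). Take the wide flat driver from the wooden tool block, push the open screw down with it and, still pushing, turn it clockwise to its stop, so that it springs back up locked with its slot along the case like the other one. Then stand the driver back upright in the large middle hole of the tool block and let go.

Things in the scene. Friction and masses are not known exactly. Their poses are not given: they have to be found in the camera images.
- driver: Upright flat screwdriver, blade down. Origin: centre of its black handle, z up the tool. Handle 72 mm tall, 30 wide (x), 24 thick (y): grip it across the 24 (fingers close along y). Under it a 36 mm round collar (z -41 to -36), an 8 mm shaft, and a blade, edge at z -103: 16 mm wide along x, 2.5 thick along y. A half turn about z gives the same tool. 120 g.
- tool_block: Wooden block 70 x 110 x 70 mm (x, y, z), fixed. Origin: centre of its underside. The driver's hole, 24 mm wide, goes down through its centre; the two 10 mm holes 38 mm to either side along y stay empty. The driver hangs in its hole with the collar on the block's top, its origin 111 mm above the block's.
- battery_case: Flat black battery case with grey cover, fixed: 94 mm along x, 154 along y, cover top 45 mm up. Origin: centre of its underside. Two steel slotted screw heads of 30 mm diameter stand on its long axis: the open one at y = +50 mm, and at y = -50 mm a locked one that does not move (slot along y). A cable gland sticks out at +x.
- screw_slot (a point): Centre of the open screw's slot floor, 57 mm above the desk when not pushed; moves with the screw. x lies along the slot, z up. The slot runs right across the 30 mm head, 6 mm deep, 5 mm wide at the floor, flared to 11 mm at the top (63 mm above the desk).
- screw_press (a joint): How far the open screw is pushed down, m: 0 up, 0.007 fully down on a hard stop. A spring lifts it: 4 N to start it moving, 11 N fully down. It turns only while at least 0.0035 down; otherwise a tooth inside the case blocks it; do not force it past.
- screw_turn (a joint): Turn of the open screw, rad, clockwise seen from above: starts at 0 to 0.08 (slot across the case); hard stop at 1.3 (slot along it). Past 1.15 it springs up, locked, when the push ends. It turns easily (0.05 N m). The blade has 9 degrees of play either way in the slot, so turn the driver 0.16 further than the screw.
Mind the look-alikes: they are no part of the job. What is shaped like the driver but purple is not meant.

How it is judged:
By the outcome, as a careful person would: the job done as asked, in the order asked, and still so for the second after the job is handed in, with the robot touching nothing.
It also fails if it takes over 51 s, if anything falls off the work surface, if the arm or the gripper's body presses on something with over 40 N, if the wrist force passes 120 N, or if a joint passes its speed limit or range.

## Robot

A 6-joint arm with a two-finger parallel gripper is mounted at the origin on a cart in front of the work surface, level with it; the furniture and walls round the work are solid. World frame = base frame: x ahead of the robot, y to its left, z up, the work surface at z = 0. Lengths are in m, angles in rad, forces in N, time in s.
With the tool pointing down it reaches from about 0.425 to 0.95 m from the base axis. Payload 3.5 kg.
Tool frame: the origin (TCP) lies between the finger pads; the fingertips stand 25 mm ahead of it and the grasp point (between the pads) lies 6 mm ahead of it (ctrl.finger_overhang is the distance from the TCP to the fingertips, in m); x points along the fingers, y is the direction in which the jaws open and shut, and the axes are right-handed (so a half turn about x gives the same grasp; the last joint's range is limited). The gripper opens to 85 mm and grips with 20 to 120 N. Pads are 22 mm wide; open, the fingers measure 114 mm over their backs; the gripper's body (76 mm by 85 mm) begins 54 mm behind the grasp point. The pads swing forward as they close: fully open they stand 13 mm farther back than shut.
Start: joints at [-1.353, 0.286, 1.577, -0, 1.279, -0.15], TCP at [0.243, -0.63, 0.256] pointing down, gripper open.
Joint ranges: [-2.77, 2.77], [-0.9, 2.22], [0.21, 2.48], [-1.53, 4.67], [0.24, 2.81], [-2.84, 2.84]. Speed limits (rad/s): [2.79, 2.79, 3.14, 3.14, 3.14, 3.14].

## Interface

Orientations are given as a unit quaternion [x, y, z, w].
In Python, from plant import ctrl gives the robot as it stands.
- The arm moves only by the tool play_rows, never from a script. Its argument "targets" is a list of rows, each an object with "delta_pos": the shift along the world's x, y, z normalised to -1 to 1, where 1 is 1000 mm, a list of three; "delta_rot": the turn, a rotation vector about the world's x, y, z normalised to -1 to 1, where 1 is pi rad, a list of three; "claw": the finger opening in mm, from 0 to 85.4. In form: [{"delta_pos": [tx, ty, tz], "delta_rot": [wx, wy, wz], "claw": claw}, ...]. A call has 1 to 20 rows; each row is the pose to reach, as a shift and turn from the pose measured when the call began, turning the shorter way round; what a row does not reach only later rows make up. A row lasts 1/12 s, in which the tool goes at most 41.7 mm and 7.16 degrees, less where a joint would pass 70% of its speed; a pose out of reach is approached as far as the arm can. A call with a number of a shift or a turn outside -1 to 1 is refused whole. A call with a gripper value outside its range is refused whole. The fingers move at their own pace and stop on an object; "newtons" is the grip in N (left out, the last holds). Time passes only in rows, so rows that repeat a pose let the fingers close. It gives the time, the measured TCP pose, the force and the opening at its end, in the units of the state.
- ctrl.get_state(): the state, without advancing time (a new reading comes with each control period).
- ctrl.read_camera(name): name is "scene" or "top"; returns the picture (400x640x3 uint8, blue, green, red); there is no depth.
- ctrl.calibration(name): a dict with "fx", "fy", "cx", "cy" (pixels), "k1" (the pictures are not rectified: a ray, as slopes to the right and down, at radius r is drawn at 1 + k1 r^2 times it, then the intrinsics apply), "camera_from_world" (4x4, takes a point from world to camera coordinates). Camera axes: x right, y down, z forward; pixel columns grow to the right and rows downward; lengths in m; the calibration is good to about 2 mm. A picture is of the moment at which its call begins. calibration takes no time and is no camera call.
- ctrl.sign_off(): hands the job in, once; it reports no verdict.
The state is a dict: "time": time; "qpos": joint angles; "dq": joint speeds; "joint_efforts": joint torques, N m; "eef_pos": TCP position; "tcp_rot": TCP orientation; "contact_force": force on the tool from outside, world axes, zero at the start; "wrist_torque": the same for the moment, N m; "opening": opening from 0.0 (shut) to 1.0 (fully open).
Only numpy, scipy, OpenCV 4.12 (cv2) and the standard library are available. Lean on these libraries where they do the work, as an engineer would, in place of code of your own. Each camera call takes 0.05 s, during which the arm holds its last target. There are 200 camera calls.

## Working session

There is one attempt and no reset: what is moved stays moved. The work goes in short steps, Python scripts to look and compute and a tool call to move; the robot and the scene stay as the last step left them, time stands still between calls to the robot, and variables do not carry over. Pictures are saved under pics/ and viewed, about 8 in all and at most 12, crops included, and the job is handed in when it is done.

Besides the shell and the picture viewer there is one more tool, called by a JSON object that holds its "api" and its "payload". play_rows: Moves the arm, as the interface text tells. Its arguments: {"type":"object","properties":{"targets":{"type":"array"},"newtons":{"type":"number"}},"required":["targets"]}

```bash
ls; mkdir -p pics
python3 - <<'E'
from plant import ctrl
import cv2,numpy as np
for n in("scene","top"):
    cv2.imwrite(f"pics/{n}0.png",ctrl.read_camera(n))
    c=ctrl.calibration(n);print(n,{k:np.round(v,4).tolist() for k,v in c.items()})
s=ctrl.get_state();print(s,ctrl.finger_overhang)
E
```

```text
pics
scene {'fx': 423.7821, 'fy': 423.7821, 'cx': 321.2205, 'cy': 194.3958, 'k1': -0.1061, 'camera_from_world': [[-0.6372, -0.7705, 0.0166, 0.3296], [-0.4543, 0.3582, -0.8156, 0.2855], [0.6225, -0.5273, -0.5783, 0.7554], [0.0, 0.0, 0.0, 1.0]]}
top {'fx': 422.1965, 'fy': 422.1965, 'cx': 315.5123, 'cy': 207.8045, 'k1': 0.0347, 'camera_from_world': [[-0.0171, -0.9998, -0.0086, 0.029], [-0.9876, 0.0182, -0.1561, 0.5207], [0.1563, 0.0059, -0.9877, 0.9043], [0.0, 0.0, 0.0, 1.0]]}
{'time': 0.1, 'qpos': array([-1.35299545e+00,  2.87085460e-01,  1.57811256e+00,  2.01293550e-05,
        1.27861093e+00, -1.50020962e-01]), 'dq': array([ 0.00029358,  0.00017076, -0.00275098,  0.00143745,  0.00094135,
       -0.00082708]), 'joint_efforts': array([ 6.83264698e-04, -4.07295942e+01, -2.93699920e+01, -1.40928810e-04,
        3.43593747e-03,  2.55695667e-06]), 'eef_pos': array([ 0.24261177, -0.62927559,  0.25503549]), 'tcp_rot': array([-0.69516234, -0.13009406,  0.69520182, -0.12852735]), 'contact_force': array([ 0.72614921, -0.06924701,  0.23700869]), 'wrist_torque': array([ 0.00771118,  0.01328597, -0.01797207]), 'opening': 0.9979221891925797} 0.025
```

View pics/top0.png

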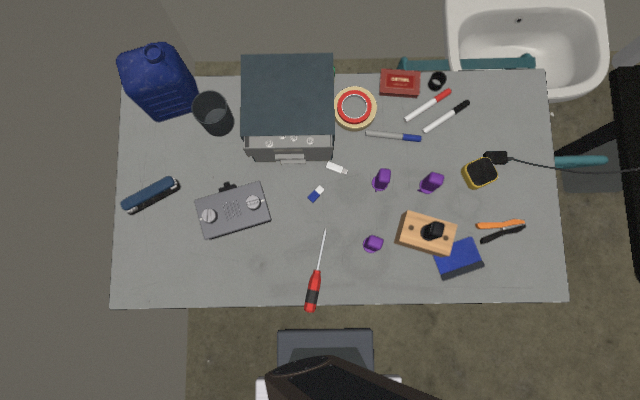

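View pics/scene0.png

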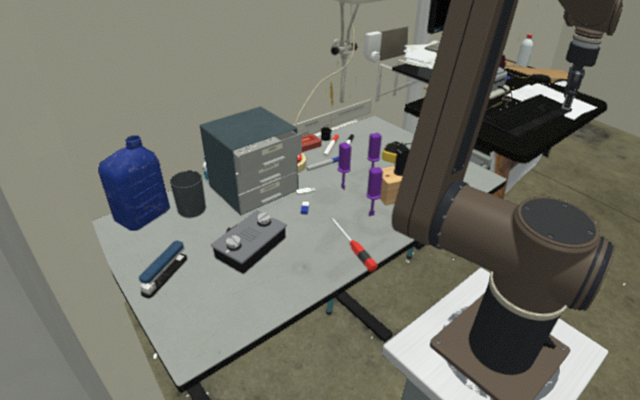

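```bash
cat > h.py <<'E'
import cv2,numpy as np
from plant import ctrl
def ray(n,uv):
    c=ctrl.calibration(n);K=np.array([[c["fx"],0,c["cx"]],[0,c["fy"],c["cy"]],[0,0,1]])
    T=np.array(c["camera_from_world"]);d=(np.array(uv,float)-[c["cx"],c["cy"]])/[c["fx"],c["fy"]]
    s=d.copy()
    for _ in range(30): s=d/(1+c["k1"]*(s@s))
    R=T[:3,:3];return -R.T@T[:3,3],R.T@np.array([*s,1])
def onz(n,uv,z):
    o,d=ray(n,uv);return o+d*(z-o[2])/d[2]
def proj(n,p):
    c=ctrl.calibration(n);q=np.array(c["camera_from_world"])@[*p,1];s=q[:2]/q[2]
    return s*(1+c["k1"]*(s@s))*[c["fx"],c["fy"]]+[c["cx"],c["cy"]]
E
python3 - <<'E'
import cv2,numpy as np
a=cv2.imread("pics/top0.png");b=cv2.imread("pics/scene0.png")
f=lambda im,x,y,w,h,k:cv2.resize(im[y:y+h,x:x+w],None,fx=k,fy=k,interpolation=cv2.INTER_CUBIC)
A=f(a,185,175,100,70,4);B=f(a,385,195,100,70,4);C=f(b,205,200,100,75,4);D=f(b,360,130,100,75,4)
cv2.imwrite("pics/crop1.png",np.vstack([np.hstack([A,B]),np.hstack([C,D])]))
E
```

```text
(no output)
```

View pics/crop1.png

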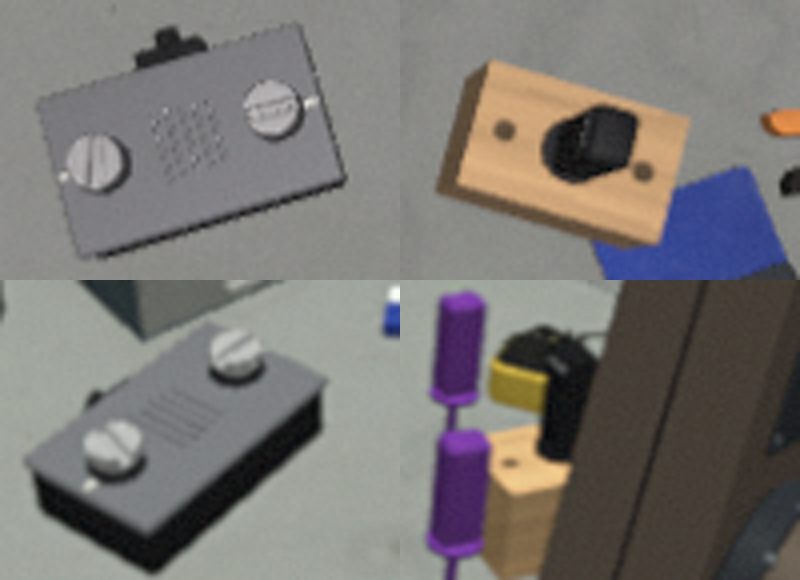

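Run:
```python
from h import *
fr=np.mean([ctrl.read_camera("top").astype(float) for _ in range(6)],0)
cv2.imwrite("pics/top1.png",fr.astype(np.uint8))
# block top: wood
hsv=cv2.cvtColor(fr.astype(np.uint8),cv2.COLOR_BGR2HSV)
m=(hsv[...,0]>8)&(hsv[...,0]<22)&(hsv[...,1]>70)&(hsv[...,2]>150)
m[:190]=0;m[270:]=0;m[:,:390]=0;m[:,470:]=0
c=max(cv2.findContours(m.astype(np.uint8),0,2)[0],key=cv2.contourArea)
w=np.array([onz("top",p[0],.07)[:2] for p in c],np.float32)
print("block",cv2.minAreaRect(w))
h=(onz("top",(411.0,227.4),.07)+onz("top",(445.5,237.9),.07))/2;print("holes mid",h, onz("top",(445.5,237.9),.07)-onz("top",(411.0,227.4),.07))
# case
def up(p,o): return ((np.array(p)+.5)/4-.5)+o
q=[up(p,(185,175)) for p in [(38,103),(300,24),(345,180),(82,257)]]
Q=np.array([onz("top",p,.045)[:2] for p in q],np.float32);print("case",Q,Q.mean(0),cv2.minAreaRect(Q))
for n,p in(("L",(95.5,161)),("R",(272,108.5))):print(n,onz("top",up(p,(185,175)),.063))
s1,s2=[onz("top",up(p,(185,175)),.063) for p in((93,135),(99,188))];print("slot",np.degrees(np.arctan2(*(s1-s2)[[1,0]])))
crop=lambda x,y,w,h,k:cv2.resize(np.clip(fr[y:y+h,x:x+w]*G,0,255).astype(np.uint8),None,fx=k,fy=k,interpolation=cv2.INTER_CUBIC)
G=2.5;a=crop(415,212,40,36,10);G=1.2;b=crop(188,195,40,36,10)
cv2.imwrite("pics/crop2.png",np.hstack([a,b]))
```

```text
block ((0.4589824974536896, -0.22004735469818115), (0.11065036803483963, 0.07069452106952667), 71.95196533203125)
holes mid [ 0.45834456 -0.22058326  0.07      ] [-0.02374098 -0.07192479  0.        ]
case [[0.54233456 0.29065543]
 [0.5848421  0.14453223]
 [0.49577165 0.1192456 ]
 [0.4557046  0.2640521 ]] [0.5196632  0.20462134] ((0.5191367864608765, 0.20466279983520508), (0.09258831292390823, 0.15218040347099304), 16.219820022583008)
L [0.50636895 0.25315665 0.063     ]
R [0.53365219 0.15719971 0.063     ]
slot 7.6448503658307585
```

View pics/crop2.png

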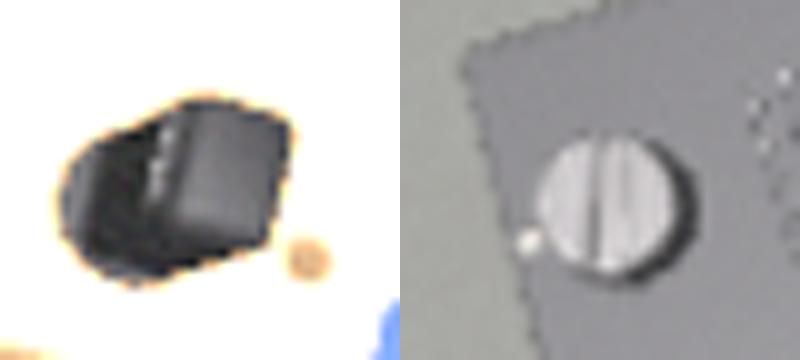

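Run:
```python
from h import *
fr=cv2.imread("pics/top1.png")
# rectify metrically at z=.063 : 0.1mm/px, world-aligned: up=+x,left=+y
def warp(c,z,r=.024,n=400):
    g=np.linspace(r,-r,n);mp=np.array([[proj("top",(c[0]+a,c[1]+b,z)) for b in g] for a in g],np.float32)
    return cv2.remap(fr,mp[...,0],mp[...,1],cv2.INTER_CUBIC)
A=warp((.5064,.2532),.063);B=warp((.5337,.1572),.063);
o=[cv2.cvtColor(cv2.normalize(cv2.cvtColor(i,cv2.COLOR_BGR2GRAY),None,-150,300,32),cv2.COLOR_GRAY2BGR) for i in(A,B)]
C=cv2.convertScaleAbs(warp((.459,-.225),.147,.03),alpha=2.5)
cv2.imwrite("pics/crop3.png",np.vstack([np.hstack(o),np.hstack([C,C*0])])[:600] if 0 else np.hstack(o))
cv2.imwrite("pics/crop3.png",cv2.resize(np.hstack([*o,C]),(800,267)))
```

```text
Traceback (most recent call last):
  File "h.py", line 12, in proj
    c=ctrl.calibration(n);q=np.array(c["camera_from_world"])@[*p,1];s=q[:2]/q[2]
ValueError: time passes only in moves, steps and waits
```

```bash
sed -i 's/ctrl\.calibration(n)/cal(n)/; s/^from plant import ctrl/from plant import ctrl\nfrom functools import lru_cache\ncal=lru_cache(lambda n:ctrl.calibration(n))/' h.py
python3 - <<'E'
from h import *
fr=cv2.imread("pics/top1.png")
def warp(c,z,r=.024,n=400):
    g=np.linspace(r,-r,n);mp=np.array([[proj("top",(c[0]+a,c[1]+b,z)) for b in g] for a in g],np.float32)
    return cv2.remap(fr,mp[...,0],mp[...,1],cv2.INTER_CUBIC)
A=warp((.5064,.2532),.063);B=warp((.5337,.1572),.063)
o=[cv2.cvtColor(cv2.convertScaleAbs(cv2.cvtColor(i,cv2.COLOR_BGR2GRAY),alpha=2,beta=-200),cv2.COLOR_GRAY2BGR) for i in(A,B)]
C=cv2.convertScaleAbs(warp((.459,-.225),.147,.03),alpha=2.5)
cv2.imwrite("pics/crop3.png",cv2.resize(np.hstack([*o,C]),(799,267)))
print(ctrl.get_state()["time"])
E
```

```text
0.4
```

View pics/crop3.png

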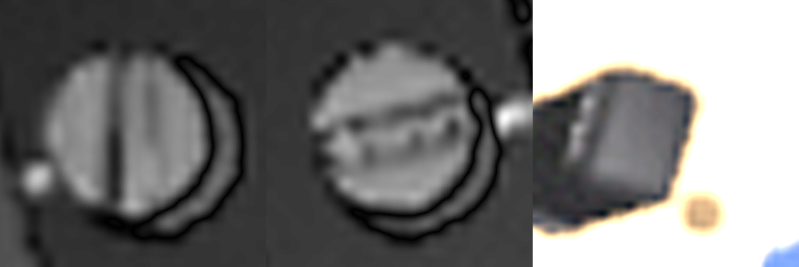

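```bash
cat >> h.py <<'E'
from scipy.spatial.transform import Rotation as R
def go(p,th,s=None):
    "delta_pos, delta_rot for TCP p, tool down, tool y at th deg"
    s=s or ctrl.get_state();t=np.radians(th);y=np.array([np.cos(t),np.sin(t),0]);x=np.array([0,0,-1.])
    T=R.from_matrix(np.c_[x,y,np.cross(x,y)]);d=T*R.from_quat(s["tcp_rot"]).inv()
    return np.round(np.array(p)-s["eef_pos"],4).tolist(),np.round(d.as_rotvec()/np.pi,4).tolist()
def th(s): y=R.from_quat(s["tcp_rot"]).as_matrix();return np.round(y,3).tolist(),np.degrees(np.arctan2(y[1,1],y[0,1]))
E
python3 - <<'E'
from h import *
s=ctrl.get_state();print(th(s))
for a in(72,-108):print(a,go((.459,-.2203,.255),a))
E
```

```text
([[-0.0, 0.36, -0.933], [0.0, -0.933, -0.36], [-1.0, -0.0, -0.0]], np.float64(-68.92912015026484))
72 ([0.2163, 0.4095, -0.0011], [-0.0, -0.0002, 0.7829])
-108 ([0.2163, 0.4095, -0.0011], [-0.0001, 0.0, -0.2171])
```

{"api": "play_rows", "payload": {"targets": [{"delta_pos": [0.2163, 0.4095, 0.0], "delta_rot": [0, 0, 0.7829], "claw": 60}, {"delta_pos": [0.2163, 0.4095, 0.0], "delta_rot": [0, 0, 0.7829], "claw": 60}, {"delta_pos": [0.2163, 0.4095, 0.0], "delta_rot": [0, 0, 0.7829], "claw": 60}, {"delta_pos": [0.2163, 0.4095, 0.0], "delta_rot": [0, 0, 0.7829], "claw": 60}, {"delta_pos": [0.2163, 0.4095, 0.0], "delta_rot": [0, 0, 0.7829], "claw": 60}, {"delta_pos": [0.2163, 0.4095, 0.0], "delta_rot": [0, 0, 0.7829], "claw": 60}, {"delta_pos": [0.2163, 0.4095, 0.0], "delta_rot": [0, 0, 0.7829], "claw": 60}, {"delta_pos": [0.2163, 0.4095, 0.0], "delta_rot": [0, 0, 0.7829], "claw": 60}, {"delta_pos": [0.2163, 0.4095, 0.0], "delta_rot": [0, 0, 0.7829], "claw": 60}, {"delta_pos": [0.2163, 0.4095, 0.0], "delta_rot": [0, 0, 0.7829], "claw": 60}, {"delta_pos": [0.2163, 0.4095, 0.0], "delta_rot": [0, 0, 0.7829], "claw": 60}, {"delta_pos": [0.2163, 0.4095, 0.0], "delta_rot": [0, 0, 0.7829], "claw": 60}, {"delta_pos": [0.2163, 0.4095, 0.0], "delta_rot": [0, 0, 0.7829], "claw": 60}, {"delta_pos": [0.2163, 0.4095, 0.0], "delta_rot": [0, 0, 0.7829], "claw": 60}, {"delta_pos": [0.2163, 0.4095, 0.0], "delta_rot": [0, 0, 0.7829], "claw": 60}, {"delta_pos": [0.2163, 0.4095, 0.0], "delta_rot": [0, 0, 0.7829], "claw": 60}, {"delta_pos": [0.2163, 0.4095, 0.0], "delta_rot": [0, 0, 0.7829], "claw": 60}, {"delta_pos": [0.2163, 0.4095, 0.0], "delta_rot": [0, 0, 0.7829], "claw": 60}, {"delta_pos": [0.2163, 0.4095, 0.0], "delta_rot": [0, 0, 0.7829], "claw": 60}, {"delta_pos": [0.2163, 0.4095, 0.0], "delta_rot": [0, 0, 0.7829], "claw": 60}]}}

```text
time: 2.07
eef_pos: [0.459, -0.2202, 0.2563]
tcp_rot: [0.109, 0.699, -0.109, 0.699]
contact_force: [-1.0, -0.7, 0.1]
opening: 0.7
```

Run:
```python
from h import *
s=ctrl.get_state();print(s["time"],s["eef_pos"],th(s)[1],s["qpos"],s["opening"]);print(go((.459,-.2203,.115),72,s))
im=ctrl.read_camera("scene");cv2.imwrite("pics/s2.png",im)
```

```text
2.0667 [ 0.45900524 -0.22024115  0.25629747] 72.31763183092225 [-6.46735170e-01 -8.46914208e-02  1.97822896e+00 -3.54369501e-04
  1.24764959e+00 -1.90880355e+00] 0.6998186877824173
([-0.0, -0.0001, -0.1413], [0.0002, 0.0, -0.0018])
```

View pics/s2.png

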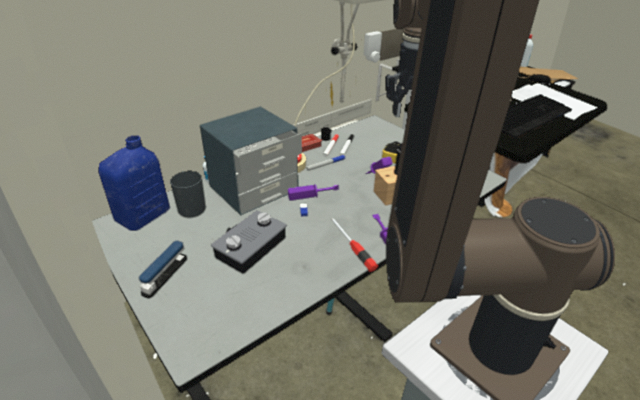

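Run:
```python
from h import *
im=ctrl.read_camera("top");cv2.imwrite("pics/t3.png",cv2.resize(im[140:300,330:500],None,fx=3.5,fy=3.5,interpolation=2))
```

```text
(no output)
```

View pics/t3.png

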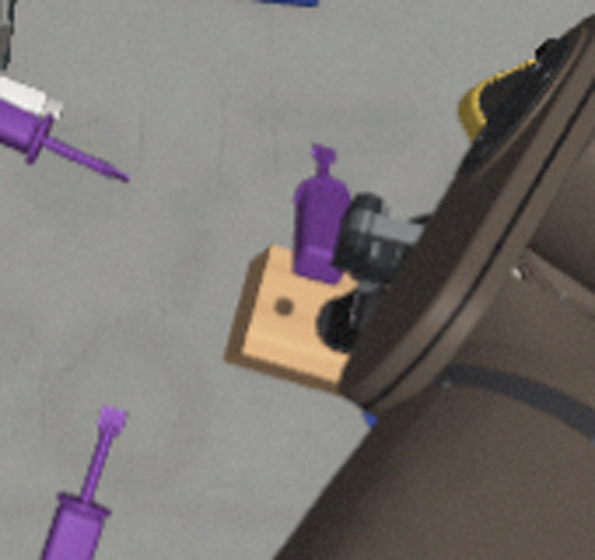

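{"api": "play_rows", "payload": {"targets": [{"delta_pos": [0, 0, -0.03], "delta_rot": [0, 0, -0.002], "claw": 60}, {"delta_pos": [0, 0, -0.06], "delta_rot": [0, 0, -0.002], "claw": 60}, {"delta_pos": [0, 0, -0.09], "delta_rot": [0, 0, -0.002], "claw": 60}, {"delta_pos": [0, 0, -0.11], "delta_rot": [0, 0, -0.002], "claw": 60}, {"delta_pos": [0, 0, -0.125], "delta_rot": [0, 0, -0.002], "claw": 60}, {"delta_pos": [0, 0, -0.135], "delta_rot": [0, 0, -0.002], "claw": 60}, {"delta_pos": [0, 0, -0.144], "delta_rot": [0, 0, -0.002], "claw": 60}, {"delta_pos": [0, 0, -0.144], "delta_rot": [0, 0, -0.002], "claw": 60}, {"delta_pos": [0, 0, -0.144], "delta_rot": [0, 0, -0.002], "claw": 60}], "newtons": 60}}

```text
time: 2.92
eef_pos: [0.4593, -0.2204, 0.1126]
tcp_rot: [0.113, 0.698, -0.113, 0.698]
contact_force: [0.1, 0.1, -0.3]
opening: 0.698
```

{"api": "play_rows", "payload": {"targets": [{"delta_pos": [0, 0, 0], "delta_rot": [0, 0, 0], "claw": 30}, {"delta_pos": [0, 0, 0], "delta_rot": [0, 0, 0], "claw": 10}, {"delta_pos": [0, 0, 0], "delta_rot": [0, 0, 0], "claw": 10}, {"delta_pos": [0, 0, 0], "delta_rot": [0, 0, 0], "claw": 10}, {"delta_pos": [0, 0, 0], "delta_rot": [0, 0, 0], "claw": 10}, {"delta_pos": [0, 0, 0], "delta_rot": [0, 0, 0], "claw": 10}, {"delta_pos": [0, 0, 0], "delta_rot": [0, 0, 0], "claw": 10}, {"delta_pos": [0, 0, 0], "delta_rot": [0, 0, 0], "claw": 10}], "newtons": 80}}

```text
time: 3.58
eef_pos: [0.4601, -0.221, 0.1139]
tcp_rot: [0.113, 0.697, -0.114, 0.699]
contact_force: [0.5, 0.5, 6.4]
opening: 0.271
```

{"api": "play_rows", "payload": {"targets": [{"delta_pos": [0, 0, 0.01], "delta_rot": [0, 0, 0], "claw": 10}, {"delta_pos": [0, 0, 0.03], "delta_rot": [0, 0, 0], "claw": 10}, {"delta_pos": [0, 0, 0.06], "delta_rot": [0, 0, 0], "claw": 10}, {"delta_pos": [0, 0, 0.09], "delta_rot": [0, 0, 0], "claw": 10}, {"delta_pos": [0, 0, 0.12], "delta_rot": [0, 0, 0], "claw": 10}, {"delta_pos": [0, 0, 0.15], "delta_rot": [0, 0, 0], "claw": 10}, {"delta_pos": [0, 0, 0.17], "delta_rot": [0, 0, 0], "claw": 10}, {"delta_pos": [0, 0, 0.175], "delta_rot": [0, 0, 0], "claw": 10}, {"delta_pos": [0, 0, 0.175], "delta_rot": [0, 0, 0], "claw": 10}]}}

```text
time: 4.33
eef_pos: [0.4605, -0.2213, 0.2906]
tcp_rot: [0.112, 0.696, -0.114, 0.7]
contact_force: [-0.1, 0.1, -1.8]
opening: 0.271
```

Run:
```python
from h import *
s=ctrl.get_state();print(s["time"],s["eef_pos"],th(s)[1],s["contact_force"],s["opening"]);print(go((.5064,.2531,.285),89,s))
```

```text
4.3333 [ 0.46047827 -0.22127453  0.29064122] 71.58159592344084 [-0.09267155  0.06321996 -1.79525405] 0.2705283687888068
([0.0459, 0.4744, -0.0056], [0.0011, 0.0018, 0.0968])
```

{"api": "play_rows", "payload": {"targets": [{"delta_pos": [0.002, 0.02, 0], "delta_rot": [0.001, 0.002, 0.01], "claw": 10}, {"delta_pos": [0.006, 0.05, 0], "delta_rot": [0.001, 0.002, 0.02], "claw": 10}, {"delta_pos": [0.009, 0.085, 0], "delta_rot": [0.001, 0.002, 0.03], "claw": 10}, {"delta_pos": [0.013, 0.12, 0], "delta_rot": [0.001, 0.002, 0.04], "claw": 10}, {"delta_pos": [0.016, 0.155, 0], "delta_rot": [0.001, 0.002, 0.05], "claw": 10}, {"delta_pos": [0.02, 0.19, 0], "delta_rot": [0.001, 0.002, 0.06], "claw": 10}, {"delta_pos": [0.023, 0.225, 0], "delta_rot": [0.001, 0.002, 0.065], "claw": 10}, {"delta_pos": [0.027, 0.26, 0], "delta_rot": [0.001, 0.002, 0.07], "claw": 10}, {"delta_pos": [0.03, 0.295, 0], "delta_rot": [0.001, 0.002, 0.08], "claw": 10}, {"delta_pos": [0.034, 0.33, 0], "delta_rot": [0.001, 0.002, 0.085], "claw": 10}, {"delta_pos": [0.037, 0.365, 0], "delta_rot": [0.001, 0.002, 0.09], "claw": 10}, {"delta_pos": [0.041, 0.4, 0], "delta_rot": [0.001, 0.002, 0.0968], "claw": 10}, {"delta_pos": [0.0435, 0.435, -0.0], "delta_rot": [0.001, 0.002, 0.0968], "claw": 10}, {"delta_pos": [0.0455, 0.46, -0.0], "delta_rot": [0.001, 0.002, 0.0968], "claw": 10}, {"delta_pos": [0.0459, 0.4744, -0.0], "delta_rot": [0.001, 0.002, 0.0968], "claw": 10}, {"delta_pos": [0.0459, 0.4744, -0.03], "delta_rot": [0.001, 0.002, 0.0968], "claw": 10}, {"delta_pos": [0.0459, 0.4744, -0.06], "delta_rot": [0.001, 0.002, 0.0968], "claw": 10}, {"delta_pos": [0.0459, 0.4744, -0.08], "delta_rot": [0.001, 0.002, 0.0968], "claw": 10}, {"delta_pos": [0.0459, 0.4744, -0.085], "delta_rot": [0.001, 0.002, 0.0968], "claw": 10}, {"delta_pos": [0.0459, 0.4744, -0.085], "delta_rot": [0.001, 0.002, 0.0968], "claw": 10}]}}

```text
time: 6.0
eef_pos: [0.5044, 0.252, 0.2018]
tcp_rot: [0.005, 0.71, -0.007, 0.704]
contact_force: [-0.2, 0.5, -0.8]
opening: 0.272
```

Run:
```python
from h import *
s=ctrl.get_state();print(s["time"],s["eef_pos"],th(s)[1],s["contact_force"],s["opening"]);print(go((.5064,.2531,.205),89,s))
a=ctrl.read_camera("scene");b=ctrl.read_camera("top");cv2.imwrite("pics/s4.png",a);cv2.imwrite("pics/t4.png",b)
g=lambda im,x,y,w,h,k:cv2.resize(cv2.convertScaleAbs(im[y:y+h,x:x+w],alpha=1.5),None,fx=k,fy=k,interpolation=2)
cv2.imwrite("pics/c4.png",np.hstack([g(a,195,140,100,120,4),g(b,170,150,100,120,4)]))
print(proj("scene",(.5064,.2531,.06)),proj("scene",(.5064,.2531,.1)),proj("top",(.5064,.2531,.063)))
```

```text
6.0 [0.50439586 0.25203579 0.20182993] 88.97957229730935 [-0.15908106  0.4687324  -0.77317057] 0.2718452607048265
([0.002, 0.0011, 0.0032], [0.0009, -0.0025, 0.0001])
[233.88057764 239.76721265] [231.86005526 225.34360627] [208.52637427 214.86042158]
```

View pics/c4.png

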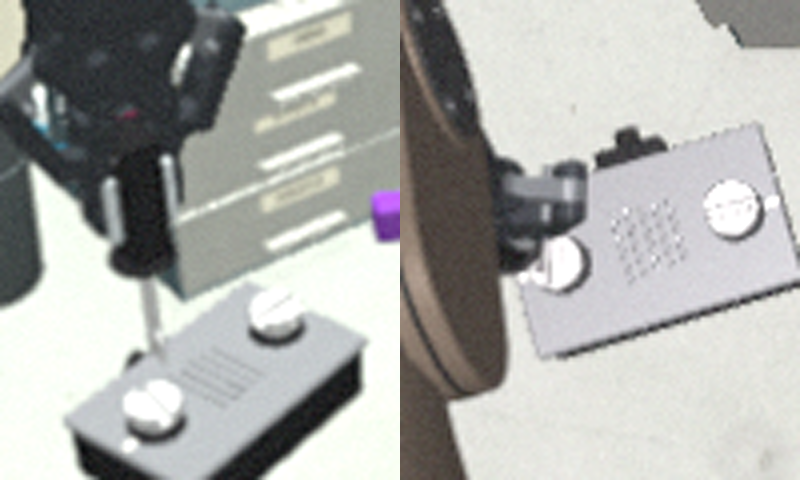

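{"api": "play_rows", "payload": {"targets": [{"delta_pos": [0.002, 0.0011, 0], "delta_rot": [0.001, -0.0025, 0], "claw": 10}, {"delta_pos": [0.002, 0.0011, -0.01], "delta_rot": [0.001, -0.0025, 0], "claw": 10}, {"delta_pos": [0.002, 0.0011, -0.02], "delta_rot": [0.001, -0.0025, 0], "claw": 10}, {"delta_pos": [0.002, 0.0011, -0.028], "delta_rot": [0.001, -0.0025, 0], "claw": 10}, {"delta_pos": [0.002, 0.0011, -0.028], "delta_rot": [0.001, -0.0025, 0], "claw": 10}, {"delta_pos": [0.002, 0.0011, -0.028], "delta_rot": [0.001, -0.0025, 0], "claw": 10}], "newtons": 110}}

```text
time: 6.6
eef_pos: [0.508, 0.2537, 0.1768]
tcp_rot: [0.007, 0.705, -0.006, 0.709]
contact_force: [-0.0, 0.5, -1.3]
opening: 0.268
```

Run:
```python
from h import *
s=ctrl.get_state();print(s["time"],s["eef_pos"],th(s)[1],s["contact_force"],s["wrist_torque"],s["opening"]);print(go((.5064,.2531,.162),89,s))
a=ctrl.read_camera("scene");cv2.imwrite("pics/s5.png",a)
g=lambda im,x,y,w,h,k:cv2.resize(cv2.convertScaleAbs(im[y:y+h,x:x+w],alpha=1.1),None,fx=k,fy=k,interpolation=2)
cv2.imwrite("pics/c5.png",g(a,210,195,50,60,10))
```

```text
6.6 [0.50802397 0.25367815 0.17678748] 88.9756268927917 [-0.03616945  0.53651875 -1.33515737] [-0.027834    0.02914188  0.00579885] 0.26755211553468156
([-0.0016, -0.0006, -0.0148], [-0.0007, 0.0016, 0.0001])
```

View pics/c5.png

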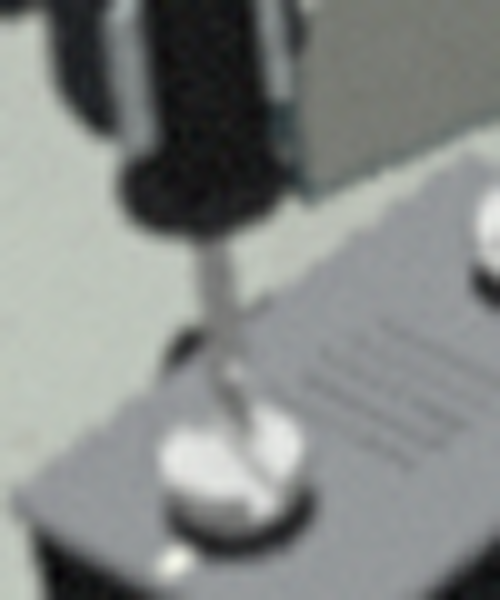

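{"api": "play_rows", "payload": {"targets": [{"delta_pos": [-0.0012, -0.0006, -0.004], "delta_rot": [-0.001, 0.0015, 0], "claw": 10}, {"delta_pos": [-0.0012, -0.0006, -0.008], "delta_rot": [-0.001, 0.0015, 0], "claw": 10}, {"delta_pos": [-0.0012, -0.0006, -0.011], "delta_rot": [-0.001, 0.0015, 0], "claw": 10}, {"delta_pos": [-0.0012, -0.0006, -0.013], "delta_rot": [-0.001, 0.0015, 0], "claw": 10}, {"delta_pos": [-0.0012, -0.0006, -0.013], "delta_rot": [-0.001, 0.0015, 0], "claw": 10}, {"delta_pos": [-0.0012, -0.0006, -0.013], "delta_rot": [-0.001, 0.0015, 0], "claw": 10}]}}

```text
time: 7.15
eef_pos: [0.5074, 0.2539, 0.1644]
tcp_rot: [0.007, 0.706, -0.006, 0.708]
contact_force: [1.1, 3.5, -2.2]
opening: 0.269
```

{"api": "play_rows", "payload": {"targets": [{"delta_pos": [0, 0.001, 0], "delta_rot": [0, 0, 0], "claw": 10}, {"delta_pos": [0, 0.001, -0.002], "delta_rot": [0, 0, 0], "claw": 10}, {"delta_pos": [0, 0.001, -0.004], "delta_rot": [0, 0, 0], "claw": 10}, {"delta_pos": [0, 0.001, -0.004], "delta_rot": [0, 0, 0], "claw": 10}, {"delta_pos": [0, 0.001, -0.004], "delta_rot": [0, 0, 0], "claw": 10}]}}

```text
time: 7.57
eef_pos: [0.5076, 0.2547, 0.1612]
tcp_rot: [0.007, 0.706, -0.006, 0.708]
contact_force: [-0.4, -0.4, 3.9]
opening: 0.269
```

{"api": "play_rows", "payload": {"targets": [{"delta_pos": [0, 0, -0.002], "delta_rot": [0, 0, 0], "claw": 10}, {"delta_pos": [0, 0, -0.004], "delta_rot": [0, 0, 0], "claw": 10}, {"delta_pos": [0, 0, -0.006], "delta_rot": [0, 0, 0], "claw": 10}, {"delta_pos": [0, 0, -0.006], "delta_rot": [0, 0, 0], "claw": 10}, {"delta_pos": [0, 0, -0.006], "delta_rot": [0, 0, 0], "claw": 10}]}}

```text
time: 7.98
eef_pos: [0.5082, 0.2548, 0.1588]
tcp_rot: [0.006, 0.706, -0.006, 0.708]
contact_force: [-5.7, -1.7, 15.9]
opening: 0.27
```

Run:
```python
from h import *
s=ctrl.get_state();print(s["eef_pos"],th(s),s["contact_force"],s["wrist_torque"],s["qpos"])
```

```text
[0.50820716 0.25482204 0.15881599] ([[0.003, 0.018, 1.0], [0.0, 1.0, -0.018], [-1.0, 0.0, 0.003]], np.float64(88.98229807758123)) [-5.65524036 -1.69916627 15.93321464] [-4.56175527e-01  1.50130270e+00 -1.01628270e-03] [ 2.86599120e-01  1.53630347e-01  1.92208238e+00 -7.03500143e-04
  1.06308274e+00 -1.26609343e+00]
```

{"api": "play_rows", "payload": {"targets": [{"delta_pos": [-0.001, 0, -0.004], "delta_rot": [0, 0, 0], "claw": 10}, {"delta_pos": [-0.001, 0, -0.005], "delta_rot": [0, 0, 0], "claw": 10}, {"delta_pos": [-0.001, 0, -0.005], "delta_rot": [0, 0, 0], "claw": 10}, {"delta_pos": [-0.001, 0, -0.005], "delta_rot": [0, 0, 0], "claw": 10}]}}

```text
time: 8.32
eef_pos: [0.5082, 0.255, 0.1587]
tcp_rot: [0.006, 0.706, -0.006, 0.708]
contact_force: [-6.8, -3.0, 20.8]
opening: 0.268
```

Run:
```python
from h import *
s=ctrl.get_state();print(s["eef_pos"],th(s),s["contact_force"],s["wrist_torque"])
a=ctrl.read_camera("scene");cv2.imwrite("pics/s6.png",a)
b=cv2.imread("pics/s5.png")
g=lambda im:cv2.resize(cv2.convertScaleAbs(im[190:255,215:255],alpha=1.1),None,fx=9,fy=9,interpolation=2)
cv2.imwrite("pics/c6.png",np.hstack([g(b),g(a)]))
```

```text
[0.50823211 0.254951   0.15872548] ([[0.004, 0.017, 1.0], [-0.0, 1.0, -0.017], [-1.0, -0.0, 0.004]], np.float64(89.01504843774946)) [-6.76089104 -2.9879978  20.79522535] [-0.70558     1.75992567  0.02328275]
```

View pics/c6.png

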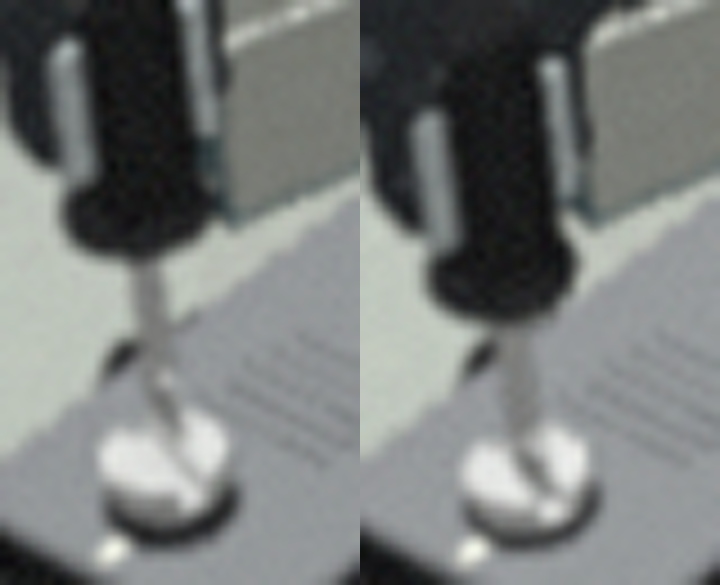

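{"api": "play_rows", "payload": {"targets": [{"delta_pos": [-0.001, 0, -0.0035], "delta_rot": [0, 0, -0.02], "claw": 10}, {"delta_pos": [-0.001, 0, -0.0035], "delta_rot": [0, 0, -0.04], "claw": 10}, {"delta_pos": [-0.001, 0, -0.0035], "delta_rot": [0, 0, -0.06], "claw": 10}, {"delta_pos": [-0.001, 0, -0.0035], "delta_rot": [0, 0, -0.08], "claw": 10}, {"delta_pos": [-0.001, 0, -0.0035], "delta_rot": [0, 0, -0.1], "claw": 10}, {"delta_pos": [-0.001, 0, -0.0035], "delta_rot": [0, 0, -0.12], "claw": 10}, {"delta_pos": [-0.001, 0, -0.0035], "delta_rot": [0, 0, -0.14], "claw": 10}, {"delta_pos": [-0.001, 0, -0.0035], "delta_rot": [0, 0, -0.16], "claw": 10}, {"delta_pos": [-0.001, 0, -0.0035], "delta_rot": [0, 0, -0.16], "claw": 10}]}}

```text
time: 9.12
eef_pos: [0.5089, 0.2545, 0.1589]
tcp_rot: [0.181, 0.681, -0.183, 0.686]
contact_force: [-3.3, -3.2, 16.1]
opening: 0.263
```

Run:
```python
from h import *
s=ctrl.get_state();print(s["eef_pos"],th(s)[1],s["contact_force"],s["wrist_torque"],s["opening"])
```

```text
[0.50887905 0.25446288 0.15885629] 60.15745350699036 [-3.26853303 -3.15733105 16.12597924] [-0.80352846  0.84735241  0.02573474] 0.26336707896602496
```

{"api": "play_rows", "payload": {"targets": [{"delta_pos": [-0.002, 0, -0.0035], "delta_rot": [0, 0, -0.02], "claw": 10}, {"delta_pos": [-0.003, 0, -0.0035], "delta_rot": [0, 0, -0.04], "claw": 10}, {"delta_pos": [-0.003, 0, -0.0035], "delta_rot": [0, 0, -0.06], "claw": 10}, {"delta_pos": [-0.003, 0, -0.0035], "delta_rot": [0, 0, -0.08], "claw": 10}, {"delta_pos": [-0.003, 0, -0.0035], "delta_rot": [0, 0, -0.1], "claw": 10}, {"delta_pos": [-0.003, 0, -0.0035], "delta_rot": [0, 0, -0.12], "claw": 10}, {"delta_pos": [-0.003, 0, -0.0035], "delta_rot": [0, 0, -0.14], "claw": 10}, {"delta_pos": [-0.003, 0, -0.0035], "delta_rot": [0, 0, -0.16], "claw": 10}, {"delta_pos": [-0.003, 0, -0.0035], "delta_rot": [0, 0, -0.18], "claw": 10}, {"delta_pos": [-0.003, 0, -0.0035], "delta_rot": [0, 0, -0.2], "claw": 10}, {"delta_pos": [-0.003, 0, -0.0035], "delta_rot": [0, 0, -0.22], "claw": 10}, {"delta_pos": [-0.003, 0, -0.0035], "delta_rot": [0, 0, -0.24], "claw": 10}, {"delta_pos": [-0.003, 0, -0.0035], "delta_rot": [0, 0, -0.24], "claw": 10}]}}

```text
time: 10.2
eef_pos: [0.507, 0.2536, 0.1589]
tcp_rot: [0.419, 0.565, -0.423, 0.571]
contact_force: [-4.8, -4.9, 14.3]
opening: 0.265
```

Run:
```python
from h import *
s=ctrl.get_state();print(s["eef_pos"],th(s)[1],s["contact_force"],s["wrist_torque"],s["opening"])
```

```text
[0.50703611 0.25357803 0.15890135] 16.904535333761775 [-4.7888716  -4.87744361 14.25507293] [-1.10429802  1.0644465  -0.04056017] 0.26507066709240384
```

{"api": "play_rows", "payload": {"targets": [{"delta_pos": [-0.001, 0.001, -0.0035], "delta_rot": [0, 0, -0.015], "claw": 10}, {"delta_pos": [-0.001, 0.001, -0.0035], "delta_rot": [0, 0, -0.03], "claw": 10}, {"delta_pos": [-0.001, 0.001, -0.0035], "delta_rot": [0, 0, -0.045], "claw": 10}, {"delta_pos": [-0.001, 0.001, -0.0035], "delta_rot": [0, 0, -0.06], "claw": 10}, {"delta_pos": [-0.001, 0.001, -0.0035], "delta_rot": [0, 0, -0.07], "claw": 10}, {"delta_pos": [-0.001, 0.001, -0.0035], "delta_rot": [0, 0, -0.07], "claw": 10}, {"delta_pos": [-0.001, 0.001, -0.0035], "delta_rot": [0, 0, -0.07], "claw": 10}]}}

```text
time: 10.78
eef_pos: [0.5066, 0.2538, 0.1588]
tcp_rot: [0.477, 0.515, -0.484, 0.522]
contact_force: [-4.9, -4.2, 16.1]
opening: 0.268
```

Run:
```python
from h import *
s=ctrl.get_state();print(s["eef_pos"],th(s)[1],s["contact_force"],s["wrist_torque"],s["opening"])
```

```text
[0.50658343 0.25382103 0.15884934] 4.372878093306144 [-4.93657642 -4.24233221 16.12455358] [-0.93911045  1.4241971   0.12514185] 0.26778811398421404
```

{"api": "play_rows", "payload": {"targets": [{"delta_pos": [-0.001, 0.001, -0.0035], "delta_rot": [0, 0, -0.01], "claw": 10}, {"delta_pos": [-0.001, 0.001, -0.0035], "delta_rot": [0, 0, -0.02], "claw": 10}, {"delta_pos": [-0.001, 0.001, -0.0035], "delta_rot": [0, 0, -0.02], "claw": 10}, {"delta_pos": [-0.001, 0.001, -0.0035], "delta_rot": [0, 0, -0.02], "claw": 10}]}}

```text
time: 11.12
eef_pos: [0.5063, 0.2542, 0.1589]
tcp_rot: [0.492, 0.499, -0.5, 0.508]
contact_force: [-4.6, -4.5, 16.3]
opening: 0.269
```

Run:
```python
from h import *
s=ctrl.get_state();print(s["eef_pos"],th(s)[1],s["contact_force"],s["wrist_torque"],s["opening"])
```

```text
[0.50633535 0.25418323 0.15890038] 0.8554551193304086 [-4.63074424 -4.48281363 16.31283379] [-0.90570873  1.33238231  0.1148344 ] 0.26877999791652557
```

{"api": "play_rows", "payload": {"targets": [{"delta_pos": [-0.001, 0.0, -0.0035], "delta_rot": [0, 0, -0.01], "claw": 10}, {"delta_pos": [-0.001, 0.0, -0.0035], "delta_rot": [0, 0, -0.02], "claw": 10}, {"delta_pos": [-0.001, 0.0, -0.0035], "delta_rot": [0, 0, -0.025], "claw": 10}, {"delta_pos": [-0.001, 0.0, -0.0035], "delta_rot": [0, 0, -0.025], "claw": 10}]}}

```text
time: 11.45
eef_pos: [0.5061, 0.2541, 0.1589]
tcp_rot: [-0.511, -0.479, 0.519, -0.489]
contact_force: [-5.5, -1.7, 15.4]
opening: 0.267
```

Run:
```python
from h import *
s=ctrl.get_state();print(s["eef_pos"],th(s)[1],s["contact_force"],s["wrist_torque"],s["opening"])
a=ctrl.read_camera("scene");b=ctrl.read_camera("top");cv2.imwrite("pics/s7.png",a);cv2.imwrite("pics/t7.png",b)
g=lambda im,x,y:cv2.resize(cv2.convertScaleAbs(im[y:y+60,x:x+60],alpha=1.1),None,fx=6.6,fy=6.6,interpolation=2)
cv2.imwrite("pics/c7.png",np.hstack([g(a,210,200),g(b,185,185)]))
```

```text
[0.50606176 0.25408205 0.15889299] -3.575634765349078 [-5.5061274  -1.66465189 15.36817813] [-0.55564005  1.26533798  0.23027057] 0.2672236813922778
```

View pics/c7.png

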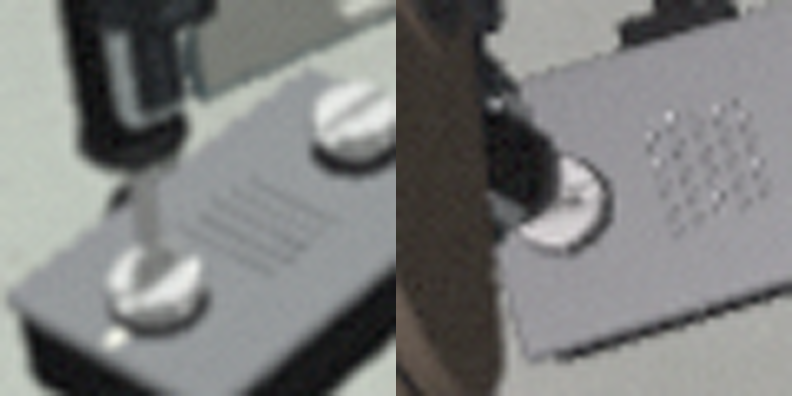

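{"api": "play_rows", "payload": {"targets": [{"delta_pos": [0, 0, -0.003], "delta_rot": [0, 0, 0.02], "claw": 10}, {"delta_pos": [0, 0, -0.003], "delta_rot": [0, 0, 0.04], "claw": 10}, {"delta_pos": [0, 0, 0], "delta_rot": [0, 0, 0.045], "claw": 10}, {"delta_pos": [0, 0, 0.006], "delta_rot": [0, 0, 0.045], "claw": 10}, {"delta_pos": [0, 0, 0.012], "delta_rot": [0, 0, 0.045], "claw": 10}, {"delta_pos": [0, 0, 0.02], "delta_rot": [0, 0, 0.045], "claw": 10}, {"delta_pos": [0, 0, 0.04], "delta_rot": [0, 0, 0.045], "claw": 10}, {"delta_pos": [0, 0, 0.07], "delta_rot": [0, 0, 0.045], "claw": 10}, {"delta_pos": [0, 0, 0.1], "delta_rot": [0, 0, 0.045], "claw": 10}, {"delta_pos": [0, 0, 0.13], "delta_rot": [0, 0, 0.045], "claw": 10}, {"delta_pos": [0, 0, 0.13], "delta_rot": [0, 0, 0.045], "claw": 10}]}}

```text
time: 12.47
eef_pos: [0.5089, 0.255, 0.2968]
tcp_rot: [0.48, 0.512, -0.48, 0.527]
contact_force: [0.4, 0.2, 0.9]
opening: 0.268
```

Run:
```python
from h import *
s=ctrl.get_state();print(s["time"],s["eef_pos"],th(s)[1],s["contact_force"],s["opening"])
print(go((.459,-.2203,.29),72,s))
a=ctrl.read_camera("scene");b=ctrl.read_camera("top");cv2.imwrite("pics/s8.png",a);cv2.imwrite("pics/t8.png",b)
g=lambda im,x,y,w,k:cv2.resize(cv2.convertScaleAbs(im[y:y+w,x:x+w],alpha=1.1),(400,400),interpolation=2)
cv2.imwrite("pics/c8.png",np.hstack([g(a,200,150,110,4),g(b,185,175,60,4)]))
```

```text
12.4667 [0.50889404 0.25499939 0.29678829] 4.547545870843955 [0.44432191 0.23313848 0.93952783] 0.26778434831878917
([-0.0499, -0.4753, -0.0068], [0.0009, 0.0071, 0.3748])
```

View pics/c8.png

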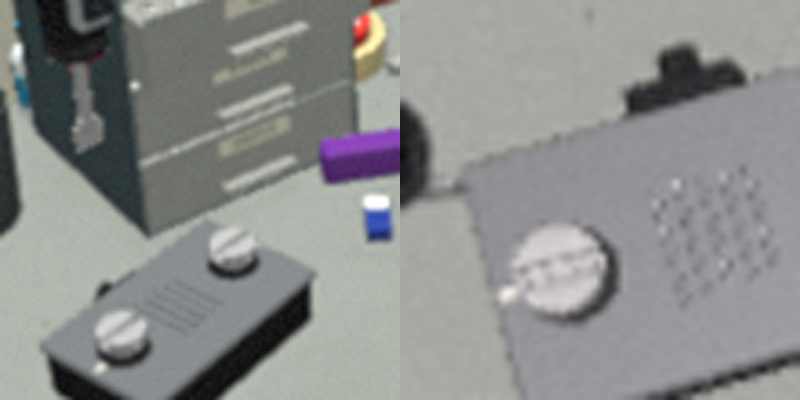

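Run:
```python
from h import *
b=cv2.imread("pics/t8.png");hsv=cv2.cvtColor(b,cv2.COLOR_BGR2HSV);sub=(slice(195,265),slice(395,465))
wood=((hsv[...,0]>8)&(hsv[...,0]<22)&(hsv[...,1]>70)&(hsv[...,2]>150))[sub]
pur=((hsv[...,0]>125)&(hsv[...,0]<155)&(hsv[...,1]>80))[sub]
dark=((hsv[...,2]<120)&~pur&~wood.astype(bool))[sub] if 0 else (hsv[sub][...,2]<130)&~pur
for r in range(0,70,2):print("".join("P" if pur[r,c] else "#" if dark[r,c] else "." if wood[r,c] else " " for c in range(0,70)))
n,l,st,ce=cv2.connectedComponentsWithStats(dark.astype(np.uint8))
for i in range(1,n):
    if st[i,4]>8:p=ce[i]+[395,195];print(st[i],p,onz("top",p,.07))
```

```text
#PPPPPPPPPPPPPPP                                   
                  #PPPPPPPPPPPPPPPP#                                  
                   #PPPPPPPPPPPPPPP                                   
                   #PPPPPPPPPPPPPPP                                   
                   #PPPPPPPPPPPPPPP                                   
                   #PPPPPPPPPPPPPP#                                   
                  ##PPPPPPPPPPPPPP                                    
                   #PPPPPPPPPPPPPP#                                   
          ##...... #PPPPPPPPPPPPPP                                    
        ####.......#PPPPPPPPPPPPPP                                    
      #####........PPPPPPPPPPPPPPP#                                   
     #####.........PPPPPPPPPPPPPP .....                               
     #####............ #PPPPPPPP ............                         
    #####....................  .....................                  
    #####..................................................           
   #####.......  .....................................
[... 1061 characters left out ...]
 ...                
                                      #                               
                                                                      
                                                                      
                                        #                             
[18  4  2 15 17] [413.88235294 206.29411765] [ 0.5159401  -0.19323183  0.07      ]
[  0  16  52  46 303] [410.63366337 238.48844884] [ 0.4464383  -0.18257594  0.07      ]
[14 31  4  4 14] [410.71428571 227.5       ] [ 0.47001016 -0.18399977  0.07      ]
[28 33 11 10 80] [428.5   232.325] [ 0.45899226 -0.22128106  0.07      ]
[49 41  4  4 15] [445.4 237.6] [ 0.44711725 -0.2563768   0.07      ]
```

{"api": "play_rows", "payload": {"targets": [{"delta_pos": [-0.002, -0.02, 0], "delta_rot": [0.001, 0.007, 0.02], "claw": 10}, {"delta_pos": [-0.005, -0.05, 0], "delta_rot": [0.001, 0.007, 0.04], "claw": 10}, {"delta_pos": [-0.009, -0.085, 0], "delta_rot": [0.001, 0.007, 0.07], "claw": 10}, {"delta_pos": [-0.013, -0.12, 0], "delta_rot": [0.001, 0.007, 0.1], "claw": 10}, {"delta_pos": [-0.016, -0.155, 0], "delta_rot": [0.001, 0.007, 0.13], "claw": 10}, {"delta_pos": [-0.02, -0.19, 0], "delta_rot": [0.001, 0.007, 0.16], "claw": 10}, {"delta_pos": [-0.024, -0.225, 0], "delta_rot": [0.001, 0.007, 0.19], "claw": 10}, {"delta_pos": [-0.027, -0.26, 0], "delta_rot": [0.001, 0.007, 0.22], "claw": 10}, {"delta_pos": [-0.031, -0.295, 0], "delta_rot": [0.001, 0.007, 0.25], "claw": 10}, {"delta_pos": [-0.035, -0.33, 0], "delta_rot": [0.001, 0.007, 0.28], "claw": 10}, {"delta_pos": [-0.038, -0.365, 0], "delta_rot": [0.001, 0.007, 0.31], "claw": 10}, {"delta_pos": [-0.042, -0.4, 0], "delta_rot": [0.001, 0.007, 0.33], "claw": 10}, {"delta_pos": [-0.046, -0.435, 0], "delta_rot": [0.001, 0.007, 0.35], "claw": 10}, {"delta_pos": [-0.049, -0.465, 0], "delta_rot": [0.001, 0.007, 0.37], "claw": 10}, {"delta_pos": [-0.0499, -0.4755, 0], "delta_rot": [0.001, 0.007, 0.375], "claw": 10}, {"delta_pos": [-0.0499, -0.4755, 0], "delta_rot": [0.001, 0.007, 0.375], "claw": 10}, {"delta_pos": [-0.0499, -0.4755, -0.03], "delta_rot": [0.001, 0.007, 0.375], "claw": 10}, {"delta_pos": [-0.0499, -0.4755, -0.06], "delta_rot": [0.001, 0.007, 0.375], "claw": 10}, {"delta_pos": [-0.0499, -0.4755, -0.075], "delta_rot": [0.001, 0.007, 0.375], "claw": 10}, {"delta_pos": [-0.0499, -0.4755, -0.075], "delta_rot": [0.001, 0.007, 0.375], "claw": 10}]}}

```text
time: 14.23
eef_pos: [0.4538, -0.218, 0.2087]
tcp_rot: [0.109, 0.702, -0.111, 0.695]
contact_force: [-0.8, 0.2, -2.0]
opening: 0.268
```

Run:
```python
from h import *
s=ctrl.get_state();print(s["time"],s["eef_pos"],th(s)[1],s["contact_force"],s["opening"])
print(go((.459,-.2205,.19),72,s))
for n in("scene","top"):
    a=ctrl.read_camera(n);cv2.imwrite(f"pics/{n}9.png",a)
    print(n,[proj(n,(*s["eef_pos"][:2],z)).round(1).tolist() for z in(.15,.115,.09)])
a=ctrl.read_camera("scene")
for r in range(150,215,3):print(r,a[r,360:440:2].astype(int).sum(1)//3)
```

```text
14.2333 [ 0.45377743 -0.21796205  0.20869772] 72.0651669566344 [-0.84249415  0.24656476 -1.98568626] 0.26843674544152235
([0.0052, -0.0025, -0.0187], [0.0005, -0.0034, -0.0004])
scene [[404.6, 146.5], [402.9, 158.5], [401.7, 166.8]]
top [[437.5, 231.0], [432.7, 232.7], [429.5, 233.9]]
150 [172 172 171 171 171 172 169 171 170 171 173 162 115  57  40  36  31  36
  35  32  44  48  36  29  30  24  28  29  28  26  27  30  42  46  42  49
  51  55  54  52]
153 [166 169 171 170 172 172 171 171 172 173 172 130 108 129 143 153 133 110
  98  96  53  46  29  26  31  29  25  28  30  26  27  31  43  46  44  51
  54  53  54  53]
156 [170 169 173 171 169 171 168 170 170 170 172 112  99 112 117 112 106 107
 117 109  48  41  27  31  32  30  26  29  27  28  27  32  45  45  43  52
  55  52  55  53]
159 [171 171 171 170 170 166 171 172 173 167 124 113 128 123 118 117 109 105
 111  88  48  40  29  26  31  25  32  28  28  29  27  42  48  44  45  52
  54  54  53  52]
162 [170 171 168 170 168 168 161 132  95  60  62  90 119 116 115 112 115 104
 103  69  44  31  27  31  27  30  30  32  29  30  33  47  46  47 
[... 2181 characters left out ...]
55  51  49
  48  55  55  51]
204 [168 169 167 162 164 166 167 167 170 169 165 167 129 115 123 123  56  42
  27  28  31  29  27  31  30  30  29  45  47  44  50  53  53  53  53  53
  52  54  54  54]
207 [167 166 162 165 161 163 163 163 164 165 163 167 166 172 173 138  50  55
  39  31  32  31  31  28  31  29  32  46  47  45  49  53  53  49  52  52
  52  55  54  52]
210 [161 161 160 162 160 160 162 160 166 162 161 163 163 160 164 114  43  41
  29  27  24  30  26  32  31  24  40  44  47  50  53  55  52  52  52  54
  51  54  52  53]
213 [163 161 163 162 163 165 163 163 157 152 161 161 161 164 160  81  42  43
  28  25  34  24  28  32  28  30  44  47  47  50  52  54  53  51  51  51
  54  53  54  55]
```

{"api": "play_rows", "payload": {"targets": [{"delta_pos": [0.0052, -0.0025, 0], "delta_rot": [0, -0.003, 0], "claw": 10}, {"delta_pos": [0.0052, -0.0025, 0], "delta_rot": [0, -0.003, 0], "claw": 10}, {"delta_pos": [0.0052, -0.0025, -0.015], "delta_rot": [0, -0.003, 0], "claw": 10}, {"delta_pos": [0.0052, -0.0025, -0.022], "delta_rot": [0, -0.003, 0], "claw": 10}, {"delta_pos": [0.0052, -0.0025, -0.022], "delta_rot": [0, -0.003, 0], "claw": 10}, {"delta_pos": [0.0052, -0.0025, -0.022], "delta_rot": [0, -0.003, 0], "claw": 10}]}}

```text
time: 14.88
eef_pos: [0.4621, -0.2231, 0.1935]
tcp_rot: [0.107, 0.695, -0.113, 0.702]
contact_force: [0.0, -0.4, -1.6]
opening: 0.267
```

Run:
```python
from h import *
s=ctrl.get_state();print(s["time"],s["eef_pos"],th(s),s["contact_force"],s["opening"])
print(go((.459,-.2205,.165),72,s))
```

```text
14.8833 [ 0.46212158 -0.22305871  0.1935165 ] ([[0.008, 0.308, 0.951], [-0.009, 0.951, -0.308], [-1.0, -0.006, 0.011]], np.float64(72.07682891429774)) [ 0.02481522 -0.40249336 -1.60587552] 0.26716355538556824
([-0.0031, 0.0026, -0.0285], [0.0028, 0.0026, -0.0004])
```

{"api": "play_rows", "payload": {"targets": [{"delta_pos": [-0.0031, 0.0026, -0.005], "delta_rot": [0.003, 0.003, 0], "claw": 10}, {"delta_pos": [-0.0031, 0.0026, -0.005], "delta_rot": [0.003, 0.003, 0], "claw": 10}, {"delta_pos": [-0.0031, 0.0026, -0.005], "delta_rot": [0.003, 0.003, 0], "claw": 10}, {"delta_pos": [-0.0031, 0.0026, -0.005], "delta_rot": [0.003, 0.003, 0], "claw": 10}, {"delta_pos": [-0.0031, 0.0026, -0.005], "delta_rot": [0.003, 0.003, 0], "claw": 10}, {"delta_pos": [-0.0031, 0.0026, -0.005], "delta_rot": [0.003, 0.003, 0], "claw": 10}, {"delta_pos": [-0.0031, 0.0026, -0.005], "delta_rot": [0.003, 0.003, 0], "claw": 10}, {"delta_pos": [-0.0031, 0.0026, -0.005], "delta_rot": [0.003, 0.003, 0], "claw": 10}]}}

```text
time: 15.55
eef_pos: [0.4591, -0.2205, 0.1886]
tcp_rot: [0.11, 0.699, -0.11, 0.698]
contact_force: [-0.7, -0.2, -1.0]
opening: 0.27
```

Run:
```python
from h import *
s=ctrl.get_state();print(s["time"],s["eef_pos"],th(s),s["contact_force"],s["dq"].round(4))
print(go((.459,-.2205,.165),72,s))
b=ctrl.read_camera("top");cv2.imwrite("pics/t10.png",b);hsv=cv2.cvtColor(b,cv2.COLOR_BGR2HSV);sub=(slice(195,265),slice(395,465))
h=hsv[sub]
wood=((h[...,0]>8)&(h[...,0]<22)&(h[...,1]>70)&(h[...,2]>150));pur=((h[...,0]>125)&(h[...,0]<155)&(h[...,1]>80));dark=(h[...,2]<130)&~pur
for r in range(0,70,2):print("".join("P" if pur[r,c] else "." if wood[r,c] else "0123456789ABCDEFGHIJKLMNOP"[h[r,c,2]//10]  for c in range(0,70)))
```

```text
15.55 [ 0.45908735 -0.22048183  0.18862998] ([[-0.001, 0.308, 0.951], [0.0, 0.952, -0.308], [-1.0, 0.0, -0.001]], np.float64(72.08247266522997)) [-0.68588035 -0.24225491 -1.02230366] [0.001  0.0005 0.001  0.0007 0.0006 0.0007]
([-0.0001, -0.0, -0.0236], [-0.0001, -0.0003, -0.0005])
EEEEFEFFFEFEFFEEFEFCPPPPPPPPPPPPPPPDEEFEFFFFFFFEEFE9333446765545578999
EEEEEEFFFFFFEFFFEECPPPPPPPPPPPPPPPPBEEEEEFFFFFEEED93434576545545789999
EEEEEFFFFFFFFFEEEEFBPPPPPPPPPPPPPPPDEFFEFFFFEFEEEA54556644554457999997
FFFFFEEFFFFFFEEFEFEAPPPPPPPPPPPPPPPEEFEFFFFEFFFE9555554554454579999974
FEEFFFEFFFEFFFFFEEE9PPPPPPPPPPPPPPDDEFFFEFFFFFE95545544455445799998647
EEFEFFFFFFEFFFFFEFE9PPPPPPP555667PCEFEEFFFFEFE955555455444468999985589
FEEEEFFFEEEEEFEFEFC8PPPPPP756666557ABEFFFFFCB8545545544444689999855899
FFFFFFFFFFEEEFEFFED8PPPPPP88ADDA888A9CEED95455544545455556899998458999
FEFFEEFFFFCB......E8PPPPP989CEB999999999986545554444554568999985689998
EEFEFEFDBA9C.......8PPPPP667BB9999999999975444444455445789999746899988
EEEEFEBAAA9........PPPPP5556655566667777645545455455557999997378999976
FFEFEDA9A9.........PPPPP545555448CA7
[... 967 characters left out ...]
BAAAAAABE......9445555678888874468998986456655555555555555455
FEEEEFEEEEDDCBBAAAAAAAB75544567788887546888888655566666666777777776655
FEEFFFFEFFEEEEEEEDDCBB854556777777644678888765555566667777777777788888
FFFFEFFFEFFFFFFFFFFFFFE95566667653467777655555556666677767777778888888
FFFFFFFEFEFFFFEFEEFFFFFEDB75654356677654455555566667677777777888888888
EFFFFFFEFFEEFFFEFFFFFFFFFFEC955566665455455556666676677777788888888888
FEFFFFFFFFEFFFFFFFFFFFFFFFEFFECA85454555555666666777777778788888888889
FFFFFFFEFFFFFFFFFFFFFFFFFFFFEEED85554555556566777677777787888888888888
FFFFFFFFFFFFEFFFFFFFFFFFFFFFFDB744554555566666777777777788888888888888
FFFFFFFFFEFFFFFFFFFFEFFEEFEFD95455455556556677777777778888888888888888
```

{"api": "play_rows", "payload": {"targets": [{"delta_pos": [0, 0, -0.006], "delta_rot": [0, 0, 0], "claw": 10}, {"delta_pos": [0, 0, -0.012], "delta_rot": [0, 0, 0], "claw": 10}, {"delta_pos": [0, 0, -0.018], "delta_rot": [0, 0, 0], "claw": 10}, {"delta_pos": [0, 0, -0.024], "delta_rot": [0, 0, 0], "claw": 10}, {"delta_pos": [0, 0, -0.024], "delta_rot": [0, 0, 0], "claw": 10}, {"delta_pos": [0, 0, -0.024], "delta_rot": [0, 0, 0], "claw": 10}]}}

```text
time: 16.1
eef_pos: [0.4587, -0.2202, 0.1637]
tcp_rot: [0.111, 0.699, -0.11, 0.698]
contact_force: [-0.5, 0.1, -1.3]
opening: 0.273
```

In the hole freely. Continuing to just above seating.

{"api": "play_rows", "payload": {"targets": [{"delta_pos": [0.0003, 0, -0.01], "delta_rot": [0, 0, 0], "claw": 10}, {"delta_pos": [0.0003, 0, -0.02], "delta_rot": [0, 0, 0], "claw": 10}, {"delta_pos": [0.0003, 0, -0.03], "delta_rot": [0, 0, 0], "claw": 10}, {"delta_pos": [0.0003, 0, -0.037], "delta_rot": [0, 0, 0], "claw": 10}, {"delta_pos": [0.0003, 0, -0.041], "delta_rot": [0, 0, 0], "claw": 10}, {"delta_pos": [0.0003, 0, -0.041], "delta_rot": [0, 0, 0], "claw": 10}, {"delta_pos": [0.0003, 0, -0.041], "delta_rot": [0, 0, 0], "claw": 10}, {"delta_pos": [0.0003, 0, -0.041], "delta_rot": [0, 0, 0], "claw": 10}]}}

```text
time: 16.77
eef_pos: [0.4593, -0.2204, 0.123]
tcp_rot: [0.11, 0.699, -0.11, 0.698]
contact_force: [0.5, 1.0, -0.7]
opening: 0.269
```

{"api": "play_rows", "payload": {"targets": [{"delta_pos": [0, 0, -0.002], "delta_rot": [0, 0, 0], "claw": 10}, {"delta_pos": [0, 0, -0.004], "delta_rot": [0, 0, 0], "claw": 10}, {"delta_pos": [0, 0, -0.005], "delta_rot": [0, 0, 0], "claw": 10}, {"delta_pos": [0, 0, -0.006], "delta_rot": [0, 0, 0], "claw": 10}, {"delta_pos": [0, 0, -0.006], "delta_rot": [0, 0, 0], "claw": 10}, {"delta_pos": [0, 0, -0.006], "delta_rot": [0, 0, 0], "claw": 10}]}}

```text
time: 17.27
eef_pos: [0.4592, -0.2204, 0.117]
tcp_rot: [0.11, 0.699, -0.11, 0.698]
contact_force: [-0.5, 0.0, -0.7]
opening: 0.266
```

{"api": "play_rows", "payload": {"targets": [{"delta_pos": [0, 0, -0.001], "delta_rot": [0, 0, 0], "claw": 10}, {"delta_pos": [0, 0, -0.002], "delta_rot": [0, 0, 0], "claw": 10}, {"delta_pos": [0, 0, -0.003], "delta_rot": [0, 0, 0], "claw": 10}, {"delta_pos": [0, 0, -0.0035], "delta_rot": [0, 0, 0], "claw": 10}, {"delta_pos": [0, 0, -0.0035], "delta_rot": [0, 0, 0], "claw": 10}, {"delta_pos": [0, 0, -0.0035], "delta_rot": [0, 0, 0], "claw": 10}]}}

```text
time: 17.77
eef_pos: [0.4593, -0.2204, 0.1141]
tcp_rot: [0.11, 0.699, -0.11, 0.698]
contact_force: [-2.3, 2.0, 4.9]
opening: 0.27
```

{"api": "play_rows", "payload": {"targets": [{"delta_pos": [0, 0, 0], "delta_rot": [0, 0, 0], "claw": 26}, {"delta_pos": [0, 0, 0], "delta_rot": [0, 0, 0], "claw": 32}, {"delta_pos": [0, 0, 0], "delta_rot": [0, 0, 0], "claw": 40}, {"delta_pos": [0, 0, 0], "delta_rot": [0, 0, 0], "claw": 60}, {"delta_pos": [0, 0, 0], "delta_rot": [0, 0, 0], "claw": 60}, {"delta_pos": [0, 0, 0], "delta_rot": [0, 0, 0], "claw": 60}, {"delta_pos": [0, 0, 0], "delta_rot": [0, 0, 0], "claw": 60}, {"delta_pos": [0, 0, 0], "delta_rot": [0, 0, 0], "claw": 60}], "newtons": 20}}

```text
time: 18.43
eef_pos: [0.4593, -0.2204, 0.114]
tcp_rot: [0.11, 0.699, -0.11, 0.698]
contact_force: [-0.1, -0.5, 0.1]
opening: 0.704
```

{"api": "play_rows", "payload": {"targets": [{"delta_pos": [0, 0, 0.02], "delta_rot": [0, 0, 0], "claw": 60}, {"delta_pos": [0, 0, 0.05], "delta_rot": [0, 0, 0], "claw": 60}, {"delta_pos": [0, 0, 0.08], "delta_rot": [0, 0, 0], "claw": 60}, {"delta_pos": [0, 0, 0.11], "delta_rot": [0, 0, 0], "claw": 60}, {"delta_pos": [0, 0, 0.14], "delta_rot": [0, 0, 0], "claw": 60}, {"delta_pos": [0, 0, 0.16], "delta_rot": [0, 0, 0], "claw": 60}, {"delta_pos": [-0.02, -0.04, 0.16], "delta_rot": [0, 0, 0], "claw": 60}, {"delta_pos": [-0.04, -0.07, 0.16], "delta_rot": [0, 0, 0], "claw": 60}, {"delta_pos": [-0.06, -0.1, 0.16], "delta_rot": [0, 0, 0], "claw": 60}, {"delta_pos": [-0.08, -0.13, 0.16], "delta_rot": [0, 0, 0], "claw": 60}, {"delta_pos": [-0.1, -0.16, 0.16], "delta_rot": [0, 0, 0], "claw": 60}, {"delta_pos": [-0.12, -0.19, 0.16], "delta_rot": [0, 0, 0], "claw": 60}, {"delta_pos": [-0.14, -0.22, 0.16], "delta_rot": [0, 0, 0], "claw": 60}, {"delta_pos": [-0.15, -0.25, 0.16], "delta_rot": [0, 0, 0], "claw": 60}, {"delta_pos": [-0.17, -0.28, 0.16], "delta_rot": [0, 0, 0], "claw": 60}, {"delta_pos": [-0.18, -0.31, 0.16], "delta_rot": [0, 0, 0], "claw": 60}, {"delta_pos": [-0.18, -0.31, 0.16], "delta_rot": [0, 0, 0], "claw": 60}, {"delta_pos": [-0.18, -0.31, 0.16], "delta_rot": [0, 0, 0], "claw": 60}, {"delta_pos": [-0.18, -0.31, 0.16], "delta_rot": [0, 0, 0], "claw": 60}]}}

```text
time: 20.02
eef_pos: [0.2794, -0.53, 0.2736]
tcp_rot: [0.111, 0.699, -0.109, 0.698]
contact_force: [0.6, -0.1, 0.3]
opening: 0.701
```

Run:
```python
from h import *
s=ctrl.get_state();print(s["time"],s["eef_pos"],s["contact_force"],s["dq"].round(3))
f=ctrl.read_camera("top");cv2.imwrite("pics/t11.png",f);o=cv2.imread("pics/t8.png");i=cv2.imread("pics/top1.png")
h=cv2.cvtColor(f,cv2.COLOR_BGR2HSV)[195:265,395:465]
wood=((h[...,0]>8)&(h[...,0]<22)&(h[...,1]>70)&(h[...,2]>150));pur=((h[...,0]>125)&(h[...,0]<155)&(h[...,1]>80))
for r in range(0,70,2):print("".join("P" if pur[r,c] else "." if wood[r,c] else "0123456789ABCDEFGHIJKLMNOP"[h[r,c,2]//10]  for c in range(0,70)))
# driver black region vs initial
for im in(i,f):
    m=(im[212:248,415:455].max(2)<95).astype(np.uint8);mo=cv2.moments(m,True);print(mo["m00"],mo["m10"]/mo["m00"],mo["m01"]/mo["m00"])
# screw: warp both heads (now), print correlation of open vs locked head
def warp(im,c,r=.013,n=60):
    g=np.linspace(r,-r,n);mp=np.array([[proj("top",(c[0]+a,c[1]+b,.063)) for b in g] for a in g],np.float32)
    return cv2.cvtColor(cv2.remap(im,mp[...,0],mp[...,1],1),cv2.COLOR_BGR2GRAY)
A0,A,B=warp(i,(.5064,.2532)),warp(f,(.5064,.2532)),warp(f,(.5337,.1572))
print("corr now/before vs locked",np.corrcoef(A.ravel(),B.ravel())[0,1],np.corrcoef(A0.ravel(),B.ravel())[0,1])
for nm,I in(("now",A),("lock",B),("before",A0)):
    gx,gy=cv2.Sobel(I,5,1,0),cv2.Sobel(I,5,0,1);print(nm,"slot yaw",np.degrees(.5*np.arctan2(2*(gx*gy).sum(),(gx*gx-gy*gy).sum())))
```

```text
20.0167 [ 0.27936433 -0.5299523   0.27356775] [ 0.63836958 -0.13086972  0.2747202 ] [ 0.019 -0.019  0.012 -0.001 -0.003 -0.001]
DDDDDEEEEEEDEDEDDEDBPPPPPPPPPPPPPPPCDDDDDDDEEEEEDDEDEDDDDDDDDDDDDEEEEE
DDDDDEEDEDEEDEEEDDBPPPPPPPPPPPPPPPPBDDDDDDEEEEDDDDDDDDDDDDDDDDDDEEEEED
DDDDDEEEDEEDEDDDDDDAPPPPPPPPPPPPPPPCDEEDDEEEEEEEEDDDDDDDDDDDDDDDDEDEEE
EDEDEDEEDEEEEDEEDDE9PPPPPPPPPPPPPPBDDEEEEDEEDDEEEEDDDDDDDDDDDDDDDDDEDD
EEEDDEDDDEEEEEDDEDE8PPPPPPPPPPPPPPBCDEEDDEEEDEEDEEDDDDDDDDDDEDEDDDEDEE
DDDEEDEEDEDEEEDDEDE8PPPPPPPPPPPPPPBDEDDEEEEEEDDEDDDDDDDDDDDDDEEEDDDEED
EEDDDEDEEEDDEDEEEDC8PPPPPPPPPPPPPPBDEEEEEEDDEDEDDEDDDDDDDDDDDDEEEEDEDE
DEDEDDEDDDDDDEEDDDB7PPPPPPPPPPPPPPPDDEEDEDEEDEEDDDDDDDDDDDDDEDDDDEEEDD
EEEDEEDEEECA......D7PPPPPPPPPPPPPPBDEEDDDEDEEEDEDDDDDDDDDDDDDDDEDDDDEE
EEEDEDEDA99B.......7PPPPPPPPPPPPPPPDEDDDEEDDEEEDDDEEEDDDDDDDDDDDDDDDDE
EDDEEDA9999.......EPPPPPPPPPPPPPPPBDDDEDEDDDDEDEDDDDDDDDDDDDDDDDDDDDDD
DEEEEC9999........EPPPPPPPPPPPPPPD.....GEEDDDEEDDEDDDDDDDDEEDDDDDDDDDD
EEDEDA999B............FAPPPPPPPPD............HGEEDDDEDDEDDDEEDEDDDDDDD
EDEDB9999....................FE.........F........
[... 1034 characters left out ...]
EEEEDDDCBBA9999999ACF................HDEEEEEEEEEEEEE
EEEEEEDEEEEDEEEDDDEDEEEEDEDDDDCCCAAA999999ABD..........DEEEEEEEEEEEEEE
EEEEEEEDDDDDEEEDDDEEEEEEDEDDEEDDEDDDCABBA89999999ACE..DEEEFEEEEEEEEEEE
DDEEEEEEDEDDDEEDEEEDEDDDEEEDDDDDDEDDDDBEFFFFDCCDDDEEFEEFFEFEFFEEEEEEEE
EEEEEEDEEEEEEEEEEEEEEEEEEEEEDDDDEDDEEDCCEFFFFFFFFFFFFFEEFEFEEEEEEEEEEE
EEEEEEEEEEEEDEEEEEEEEEEEEDDEDEDDDEDEDDDCDFFFFFFFFFFFFFFFFFFEEEFEEEEEEE
EEEEEDEEEEEEEEEEEEEEEDDEDEDEEEEDDEDDDDDDBDFFFFFFFFFFFFEFEEFEEEEEEEEEEE
341.0 17.469208211143695 18.838709677419356
343.0 17.75801749271137 19.411078717201168
corr now/before vs locked 0.9190079815063165 0.7095827423834877
now slot yaw 66.20405
lock slot yaw 50.41641
before slot yaw 5.3837337
```

Run:
```python
from h import *
fs=np.mean([ctrl.read_camera("top").astype(float) for _ in range(5)],0).astype(np.uint8)
def warp(im,c,r=.012,n=80):
    g=np.linspace(r,-r,n);mp=np.array([[proj("top",(c[0]+a,c[1]+b,.063)) for b in g] for a in g],np.float32)
    return cv2.cvtColor(cv2.remap(im,mp[...,0],mp[...,1],1),cv2.COLOR_BGR2GRAY)
A,B=warp(fs,(.5068,.254)),warp(fs,(.5341,.158))
k=np.zeros((80,80),np.uint8);cv2.circle(k,(40,40),34,1,-1);k=k>0
rng=range(-30,31,5)
print([(a,max(round(np.corrcoef(A[k],cv2.warpAffine(B,cv2.getRotationMatrix2D((40,40),a,1)+[[0,0,x],[0,0,y]],(80,80),borderMode=1)[k])[0,1],3) for x in(-3,0,3) for y in(-3,0,3))) for a in rng])
```

```text
[(-30, np.float64(0.231)), (-25, np.float64(0.296)), (-20, np.float64(0.397)), (-15, np.float64(0.533)), (-10, np.float64(0.676)), (-5, np.float64(0.786)), (0, np.float64(0.82)), (5, np.float64(0.765)), (10, np.float64(0.649)), (15, np.float64(0.531)), (20, np.float64(0.401)), (25, np.float64(0.286)), (30, np.float64(0.201))]
```

The screw's slot lies within about 1° of the locked one's. Handing in.

```bash
python3 -c "
from plant import ctrl
print(ctrl.sign_off(),ctrl.get_state()['time'])"
```

```text
the job is handed in; nothing more can be done
the job is handed in; nothing more can be done
```

The open screw is now turned to its stop and locked. The driver is back upright in the middle hole of the tool block, released, and I handed the job in at about 20 s of robot time.

**What I did:** I pushed the screw down to its hard stop with about 15–20 N. Still pushing, I turned it clockwise until the wrist torque rose to 0.23 N m. I then unloaded the blade, lifted clear, and lowered the driver into the hole until the collar seated.

**Last checks:**
- **Screw:** its head is up again. Matched against the locked screw in the top camera, the slot fits best at 0° difference, tried in 5° steps.
- **Driver:** its outline in the top camera matches the starting one to about 0.6 pixel (roughly 1 mm), and the gripper touches nothing.

**What disagreed or was unexpected:**
- **Turn angle:** the hand turned about 10° further than I calculated for the stop. I put this down to give in the arm or grip.
- **Slot angle:** a simple edge-direction estimate gave 66° for the turned slot and 50° for the locked one. I judged that method too crude and relied on the image match and the torque instead.
- **Purple look-alikes:** the three purple drivers toppled during my first move, which was well above them. They were all still on the desk when last seen. One leans on the edge of the block, clear of the hole.

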